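Make the dye dosing rail ready

TASK

Make the dosing rail ready for the next dye batch. Click the plunger of every doser: slide each doser whose plunger stays down onto the rail from its open end, spouts to the front, so that they stand in one closed row hard against the drive head with their plungers down, and stand every doser whose plunger comes back up upright in the drip basin, since it would leak. Set the dose collar on the drive head to 4, and leave the pots and the cup where they are.

Things in the scene. Friction and masses are not known exactly. Their poses are not given: they have to be found in the camera images.
- doser_a: Dye doser (4 or 5 present, all look alike): white box 50 (x) x 58 (y) mm, from 17 to 81 mm up; grey cap d 38 to 91 mm; black plunger d 25 on top. Below: web 20 mm wide (x) and a heavy steel foot 48 (x) x 52 (y) x 8 mm, corners cut. Spout on the front (-x) face. Origin: centre of the foot's underside, z up. 0.25 to 0.45 kg. Grip front and back faces at 65 to 80 mm up
- doser_b: Dye doser, same as doser_a
- doser_c: Dye doser, same as doser_a
- doser_d: Dye doser, same as doser_a
- doser_e: Dye doser, same as doser_a
- doser_a_button (a joint): plunger travel: 0 up, as at the start (its top 109 mm above the doser's origin), 0.014 m fully down (95 mm). At most about 5 N on its centre presses it home; when let go a sound one stays at 0.014, a worn one springs back, but its dry seal stops it half-way, at about 0.0065
- doser_b_button (a joint): plunger of doser_b, as doser_a_button
- doser_c_button (a joint): plunger of doser_c, as doser_a_button
- doser_d_button (a joint): plunger of doser_d, as doser_a_button
- doser_e_button (a joint): plunger of doser_e, as doser_a_button
- doser_a_spout (a point): mouth of doser_a's spout, 40 mm before (-x) and 30 mm above its origin; the spout is 11 mm thick, 30 to 42 mm up, and ends 20 mm before the front face
- doser_b_spout (a point): mouth of doser_b's spout, 40 mm before (-x) and 30 mm above its origin
- doser_c_spout (a point): mouth of doser_c's spout, 40 mm before (-x) and 30 mm above its origin
- doser_d_spout (a point): mouth of doser_d's spout, 40 mm before (-x) and 30 mm above its origin
- doser_e_spout (a point): mouth of doser_e's spout, 40 mm before (-x) and 30 mm above its origin
- rail: Dosing rail, fixed: aluminium slotted track, closed at its left (+y) end by a grey drive head 90 wide, 97 high, from y = 0 to 124 mm. Origin: on the table below the stop face; the track runs along -y to its open end; front -x, z up. Running surface 45 mm up; channel 52 wide, 11.8 high, under two lips with a 24 mm slot; 76 mm wide over all, lip tops 61 mm up
- rail_mouth (a point): Centre of the running surface where the lips begin (rail y = -195 mm, 45 mm up). From here the bare surface runs on as a loading ledge to y = -270 mm, between 10 mm high guides flaring from 56 to 72 mm apart: set a doser's foot on it, then slide it under the lips towards +y
- rail_stop (a point): Centre of the running surface at the stop face (rail y = 0, 45 mm up). The first doser's box meets this face, the next one's box meets the first: centres at rail y = -29, -87, -145 mm, boxes touching
- collar (a joint): Dose collar angle: click stops every 0.5236 rad, from 0 (dose 0) to 3.1416 (dose 6), growing counter-clockwise seen from above; its white pointer line stands at the rail's +y (left) at 0, at -x (front) at 3. Each stop has its number of black dots on the flange (0: a bar). About 0.1 N m turns it; left between two stops it falls into the nearer
- collar_grip (a point): Where to grip the dose collar from above: on its upright axis, 20 mm above its foot. Black ribbed cap, 44 mm in diameter, 37 mm high, on a white flange 100 mm above the table, 78 mm past the stop face (+y)
- basin: Clear plastic drip basin, fixed, 230 (x) x 356 (y) x 98 mm high, open top; inner floor about 8 mm up, flat over 140 x 280 mm. Origin: centre of its underside
- pot_1: Bystander: dye pot, 60 mm in diameter, 52 mm high
- pot_2: Bystander: dye pot with a black lid, 54 mm in diameter, 44 mm high
- mixing_cup: Bystander: thin clear mixing cup, 70 mm in diameter, 81 mm high

How it is judged:
By the outcome, as a careful person would: the job done as asked, in the order asked, and still so for the second after the job is handed in, with the robot touching nothing.
Of doser_a, doser_b, doser_c, doser_d, doser_e only 4 to 5 are there at a start; the rules pass over those that are not, and their reading is None.
At some moment in a run one of doser_a, doser_b, doser_c, doser_d, doser_e may be knocked a few centimetres aside while the robot is not near it.
It also fails if it takes over 210 s, if anything falls off the work surface, if the arm or the gripper's body presses on something with over 40 N, if the wrist force passes 120 N, or if a joint passes its speed limit or range.

ROBOT

A 6-joint arm with a two-finger parallel gripper is mounted at the origin on a cart in front of the work surface, level with it; the furniture and walls round the work are solid. World frame = base frame: x ahead of the robot, y to its left, z up, the work surface at z = 0. Lengths are in mm, angles in degrees, forces in N, time in s.
With the tool pointing down it reaches from about 350 to 850 mm from the base axis. Payload 8.1 kg.
Tool frame: the origin (TCP) lies midway between the tips of the shut fingers; the grasp point (between the pads) lies 19 mm behind it; z points along the fingers, y is the line along which they close (so a half turn about z gives the same grasp; the last joint's range is limited). The gripper opens to 85 mm and grips with 20 to 120 N. Pads are 22 mm wide; open, the fingers measure 114 mm over their backs; the gripper's body (76 mm by 85 mm) begins 54 mm behind the grasp point. The pads swing forward as they close: fully open they stand 13 mm farther back than shut.
Start: joints at [66.44, 7.471, 85.268, -0, 87.261, -4.893], TCP at [192.019, 568.449, 231.292] pointing down, gripper open.
Joint ranges: [-169.43, 169.43], [-51.17, 129.36], [1.28, 143.12], [-76.62, 256.62], [0, 156.53], [-152.29, 152.29]. Speed limits (degrees/s): [136.94, 136.94, 159.86, 180, 180, 180].

INTERFACE

Orientations are given as [roll, pitch, yaw] about the fixed x, y, z axes, in that order (R = Rz(yaw) Ry(pitch) Rx(roll)).
In Python, from bench import r gives the robot as it stands.
- The arm moves only by the shell command python3 steer.py 'ROWS' [FORCE]. ROWS is rows parted by semicolons, their numbers by spaces, 1 to 8 of them, each of 7 numbers: a rotation vector rx, ry, rz in degrees, then dx, dy, dz in mm, then the finger opening in mm; each row is the pose to reach, as a shift and turn from the pose commanded when the command began, along the tool's axes at that moment; what a row does not reach only later rows make up. A row lasts 1/8 s, in which the tool goes at most 62.5 mm and 10.7 degrees, less where a joint would pass 70% of its speed; a pose out of reach is approached as far as the arm can. The fingers move at their own pace and stop on an object; FORCE is the grip in N (left out, the last holds). Time passes only in rows, so rows that do not move let the fingers close. It prints the time, the measured TCP pose, the force, the opening and the grip force at its end.
- r.sense(): the state, without advancing time (a new reading comes with each control period).
- r.snapshot(name): name is "scene" or "top"; returns a dict with "pixels" (384x512x3 uint8, blue, green, red), "fx", "fy", "cx", "cy" (pixels), "pose" (4x4, takes a point from camera to world coordinates). Camera axes: x right, y up, looking along -z (the intrinsics and any distortion apply to the point x, -y, -z); pixel columns grow to the right and rows downward; lengths in mm; the calibration is good to about 2 mm. A picture is of the moment at which its call begins. There is no depth.
- r.hand_in(): hands the job in; it is judged then, once.
The state is a dict: "time": time; "joint_pos": joint angles; "qd": joint speeds; "joint_efforts": joint torques, N m; "tool_pos": TCP position; "tcp_rot": TCP orientation; "ft_force": force on the tool from outside, world axes, zero at the start; "wrist_torque": the same for the moment, N m; "finger_gap": finger opening in mm; "grip_force": force on a finger pad.
Only numpy, scipy, OpenCV 4.12 (cv2) and the standard library are available. Lean on these libraries where they do the work, as an engineer would, in place of code of your own. Each camera call takes 0.05 s, during which the arm holds its last target. There are 200 camera calls.

## Working session

There is one attempt and no reset: what is moved stays moved. The work goes in short steps, Python scripts to look and compute and a shell command to move; the robot and the scene stay as the last step left them, time stands still between calls to the robot, and variables do not carry over. Pictures are saved under pics/ and viewed, at most 14 in all, crops included, and the job is handed in when it is done.

```bash
ls; mkdir -p pics; cat > h.py <<'E'
import numpy as np, cv2
from bench import r
def snap(n,f=None):
    s=r.snapshot(n)
    if f: cv2.imwrite('pics/'+f,np.asarray(s['pixels']))
    return s
def ray(s,u,v,z):
    P=np.array(s['pose']);d=P[:3,:3]@np.array([(u-s['cx'])/s['fx'],-(v-s['cy'])/s['fy'],-1.])
    o=P[:3,3];return o+d*(z-o[2])/d[2]
def proj(s,p):
    P=np.array(s['pose']);c=P[:3,:3].T@(np.asarray(p,float)-P[:3,3])
    return s['cx']+s['fx']*c[0]/-c[2], s['cy']-s['fy']*c[1]/-c[2]
E
python3 - <<'E'
from h import *
for n in('scene','top'):
    s=snap(n,n+'0.png');print({k:np.round(v,3).tolist() for k,v in s.items() if k!='pixels'})
print(r.sense())
E
```

```text
bench.py
pics
steer.py
{'fx': 433.325, 'fy': 433.325, 'cx': 262.01, 'cy': 193.216, 'pose': [[0.608, 0.607, -0.511, -118.816], [-0.794, 0.47, -0.386, -584.939], [0.006, 0.64, 0.768, 1143.251], [0.0, 0.0, 0.0, 1.0]]}
{'fx': 494.775, 'fy': 494.775, 'cx': 257.289, 'cy': 188.209, 'pose': [[-0.04, 0.977, -0.209, 259.17], [-0.999, -0.04, 0.006, -34.996], [-0.002, 0.209, 0.978, 1669.565], [0.0, 0.0, 0.0, 1.0]]}
{'time': 0.1, 'joint_pos': array([ 6.64389995e+01,  7.51064062e+00,  8.53241224e+01, -9.01889044e-04,
        8.72595123e+01, -4.89202042e+00]), 'qd': array([-0.0596535 , -0.10984958, -0.19422661,  0.02828766, -0.0451184 ,
       -0.11138215]), 'joint_efforts': array([ 1.33746007e-04, -5.70939696e+01, -5.01949275e+01, -2.12780328e-04,
        7.86923716e-03,  1.12224761e-04]), 'tool_pos': array([191.83790677, 567.98923127, 230.34039654]), 'tcp_rot': array([-1.79905991e+02, -7.14212108e-03,  1.61331058e+02]), 'ft_force': array([ 0.62952117, -0.41024812, -0.59907539]), 'wrist_torque': array([ 0.0059533 ,  0.01950352, -0.01385926]), 'grip_force': 0.0, 'finger_gap': 85.32415167350507}
```
View pics/top0.png

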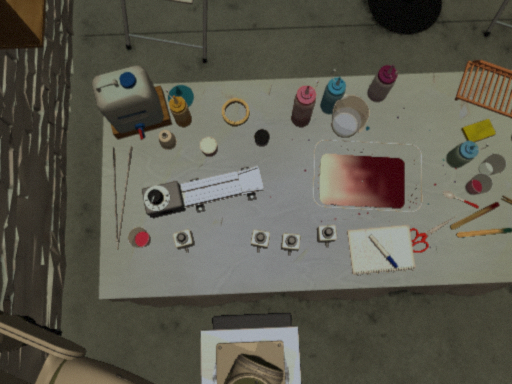

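View pics/scene0.png

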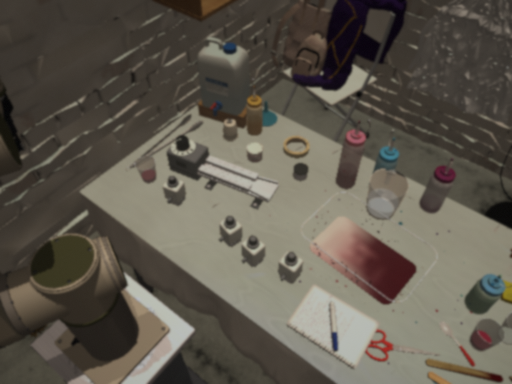

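```bash
python3 - <<'E'
import cv2,numpy as np
t=cv2.imread('pics/top0.png')
a=cv2.resize(t[160:255,130:345],None,fx=3.7,fy=3.7,interpolation=cv2.INTER_CUBIC)
b=cv2.resize(t[178:216,138:190],None,fx=6,fy=6,interpolation=cv2.INTER_CUBIC)
s=cv2.imread('pics/scene0.png')
c=cv2.resize(s[130:180,160:240],None,fx=4.56,fy=4.56,interpolation=cv2.INTER_CUBIC)
print(a.shape,b.shape,c.shape)
w=np.zeros((590,800,3),np.uint8);w[:a.shape[0],:a.shape[1]]=a[:,:800]
w[355:355+228,:312]=b;w[355:355+228,320:320+365]=c
cv2.imwrite('pics/crop1.png',w)
E
```

```text
(352, 796, 3) (228, 312, 3) (228, 365, 3)
```

View pics/crop1.png

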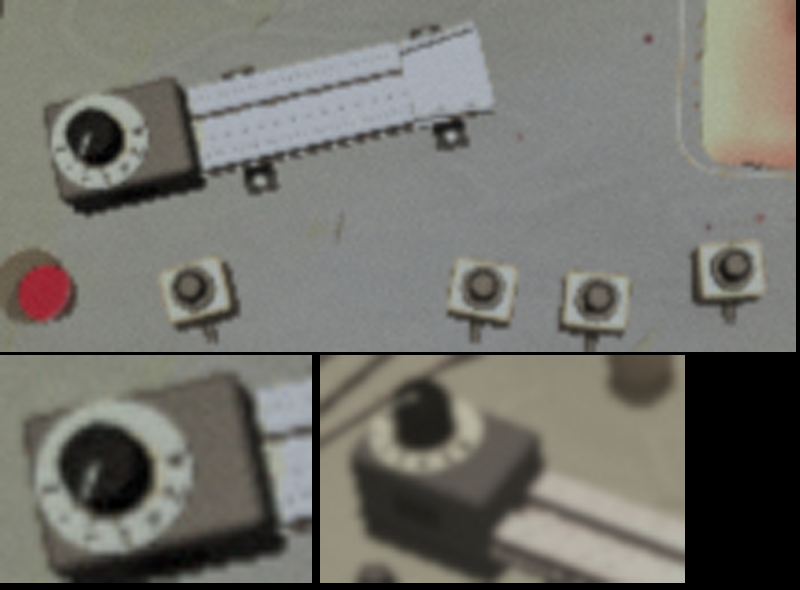

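```bash
cat >> h.py <<'E'
def fit(s,p0):
    """refine plunger-top pixel of dosers: returns white blob rect"""
    im=np.asarray(s['pixels'])
E
python3 - <<'E'
from h import *
s=r.snapshot('top');im=np.asarray(s['pixels']).copy()
g=cv2.cvtColor(im,cv2.COLOR_BGR2GRAY)
print(g[225:255,172:196])
up=lambda a:cv2.resize(a,None,fx=4,fy=4,interpolation=cv2.INTER_CUBIC)
for c in[(183,239),(260,239),(291,241),(327,233)]:
    x0,y0=c[0]-16,c[1]-16
    G=up(g[y0:y0+36,x0:x0+32]);_,b=cv2.threshold(G,175,255,0)
    cs,_=cv2.findContours(b,cv2.RETR_EXTERNAL,cv2.CHAIN_APPROX_NONE)
    k=max(cs,key=cv2.contourArea);(cx,cy),wh,a=cv2.minAreaRect(k)
    f=lambda u,v:((u+.5)/4-.5+x0,(v+.5)/4-.5+y0)
    u,v=f(cx,cy)
    pts=[ray(s,*f(*q),81)[:2] for q in cv2.boxPoints(((cx,cy),wh,a))]
    ed=[np.round(pts[i]-pts[i-1],1).tolist() for i in range(4)]
    print(c,np.round((u,v),2),'world',ray(s,u,v,81).round(1)[:2],ed)
fl=ray(s,156.9,198.2,100);en=ray(s,260.8,177.6,50);d=fl-en
print('flange',fl,'end',en,np.linalg.norm(d[:2]),'yaw',np.degrees(np.arctan2(-d[0],d[1])))
for c in[(189,286),(482,284),(598,297),(736,264)]: print(ray(s,c[0]/3.7+130,c[1]/3.7+160,109).round(1))
for c in[(315,150),(325,207),(422,150),(420,210)]: print('basin',ray(s,*c,98).round(0))
E
```

```text
[[133 133 134 132 133 134 131 133 134 132 134 131 132 132 134 131 129 130
  131 130 129 133 130 132]
 [129 130 131 131 131 130 129 130 132 130 131 135 131 131 131 132 134 130
  134 132 130 135 131 134]
 [130 133 134 130 129 131 130 130 131 130 133 132 133 136 138 136 131 132
  134 132 137 136 132 130]
 [134 132 132 132 130 133 130 132 131 134 130 133 130 135 135 134 137 132
  135 133 135 133 135 135]
 [136 132 132 133 135 133 134 131 132 133 133 134 140 145 143 141 137 131
  131 132 137 135 135 137]
 [134 132 132 135 136 129 132 130 131 131 139 147 153 159 165 163 157 131
  116 124 133 135 136 132]
 [130 132 135 131 129 136 138 137 121 132 141 142 154 168 171 168 164 132
   77  94 131 134 133 132]
 [135 138 139 135 137 139 139 125 105 109 108 106 129 150 166 170 167 137
   77  76 114 133 133 131]
 [132 140 146 154 157 142 107  87  74  69  77  87  99 115 150 166 165 149
   94  62  85 127 131 133]
 [136 151 165 165 157 121  75  72  73  73  61  54  75  96 118 150 165 160
  116  65  80 126 135 134]
 [136 153 167 167 148  90  61  83  95  98  90  62  49  78  96 112 162 158
  133  67  79 12
[... 1348 characters left out ...]
7  94  93 102 121 128 127 115  80  84  78  91 130
  132 133 132 133 132 135]
 [131 133 129 129 131 129 128 126 127 131 132 129 122  95  85  83  86 132
  131 131 134 133 133 137]
 [131 130 131 130 128 133 129 129 131 127 133 130 129 114  87  94  87 124
  135 131 132 133 134 137]
 [133 128 130 126 129 132 132 131 129 130 130 131 129 121 100 111 100 127
  134 135 136 131 133 130]
 [130 129 128 129 130 128 132 133 130 128 131 130 127 126 126 126 127 131
  131 132 130 130 131 135]
 [128 129 125 130 126 131 129 128 132 131 130 131 130 130 129 130 130 132
  134 130 131 134 132 129]]Traceback (most recent call last):
  File "<stdin>", line 10, in <module>
ValueError: max() iterable argument is empty
```

```bash
python3 - <<'E'
s=open('h.py').read();i=s.index('def fit')
open('h.py','w').write(s[:i]+'''def fit(s,c,z=81,show=True):
    g=cv2.cvtColor(np.asarray(s['pixels']),cv2.COLOR_BGR2GRAY)
    x0,y0=int(c[0])-16,int(c[1])-16
    G=cv2.resize(g[y0:y0+36,x0:x0+32],None,fx=4,fy=4,interpolation=cv2.INTER_CUBIC);_,b=cv2.threshold(G,147,255,0)
    b=cv2.morphologyEx(b,cv2.MORPH_OPEN,np.ones((3,3)))
    cs,_=cv2.findContours(b,cv2.RETR_EXTERNAL,cv2.CHAIN_APPROX_NONE)
    k=np.vstack([q for q in cs if cv2.contourArea(q)>60])
    f=lambda u,v:((u+.5)/4-.5+x0,(v+.5)/4-.5+y0)
    w=np.float32([ray(s,*f(*q[0]),z)[:2] for q in k])
    (cx,cy),wh,a=cv2.minAreaRect(w)
    B=cv2.boxPoints(((cx,cy),wh,a));e=[B[i]-B[i-1] for i in range(4)]
    e=[v for v in e if v[1]>abs(v[0])][0]
    yaw=np.degrees(np.arctan2(-e[0],e[1]))
    print(c,np.round((cx,cy),1),'size',np.round(wh,1),'yaw',round(float(yaw),1))
    return cx,cy,yaw
''')
E
python3 - <<'E'
from h import *
s=r.snapshot('top')
for c in[(183,239),(260,239),(291,241),(327,233)]: fit(s,c)
fl=ray(s,156.9,198.2,100);en=ray(s,260.8,177.6,50);d=fl-en
print('flange',fl,'end',en,np.linalg.norm(d[:2]),'yaw',np.degrees(np.arctan2(-d[0],d[1])))
for c in[(189,286),(482,284),(598,297),(736,264)]: print(ray(s,c[0]/3.7+130-.4,c[1]/3.7+160-.4,109).round(1))
for c in[(315,150),(325,207),(422,150),(420,210)]: print('basin',ray(s,*c,98).round(0))
E
```

```text
(183, 239) [446.4 203.7] size [46.2 52.6] yaw 12.9
(260, 239) [436.9 -47.9] size [53.7 45.5] yaw -12.3
(291, 241) [ 422.3 -146.7] size [53.1 44.7] yaw -7.3
(327, 233) [ 444.9 -265.6] size [45.6 52.6] yaw 1.5
flange [574.41770327 280.06249603 100.        ] end [640.90380661 -58.96288497  50.        ] 345.48315574039725 yaw 11.095438074292765
[445.  202.9 109. ]
[436.6 -47.2 109. ]
[ 421.5 -145.6  109. ]
[ 444.9 -265.1  109. ]
basin [ 716. -241.   98.]
basin [ 524. -261.   98.]
basin [ 701. -594.   98.]
basin [ 502. -565.   98.]
```

```bash
cat >> h.py <<'E'
def go(x,y,z,Y,s=None):
    s=s or r.sense();p=np.array(s['tool_pos'])
    from scipy.spatial.transform import Rotation as R
    A=R.from_euler('xyz',s['tcp_rot'],degrees=True);B=R.from_euler('xyz',[180,0,Y],degrees=True)
    d=A.as_matrix().T@(np.array([x,y,z])-p)
    v=(A.inv()*B).as_rotvec(degrees=True)
    print('rot',v.round(2),'shift',d.round(1),'len',round(float(np.linalg.norm(d)),1),'rows',max(np.linalg.norm(d)/62.5,np.linalg.norm(v)/10.7).round(1))
E
python3 -c "
from h import *
go(445.7,203.3,135,90)"
```

```text
rot [-6.000e-02  4.000e-02  7.133e+01] shift [-357.2 -264.3   95.9] len 454.6 rows 7.3
```

```bash
python3 steer.py '0 0 10 -45 -33 0 0;0 0 20 -100 -74 0 0;0 0 30 -150 -111 10 0;0 0 40 -200 -148 30 0;0 0 50 -250 -185 50 0;0 0 60 -300 -222 75 0;0 0 71.3 -357.2 -264.3 95.9 0;0 0 71.3 -357.2 -264.3 95.9 0' 30; python3 -c "
from h import *
print(r.sense()['ft_force'],r.sense()['finger_gap']);go(445.7,203.3,135,90)"
```

```text
time: 1.2
tool_pos: [446.4, 200.8, 134.0]
tcp_rot: [-179.9, 0.1, 89.7]
ft_force: [-0.4, -0.1, 0.6]
finger_gap: -0.2
grip_force: 0.0
[-0.37444029 -0.05569743  0.55179677] -0.20958104727339352
rot [-0.08  0.06 -0.29] shift [ 2.5 -0.7 -1. ] len 2.7 rows 0.0
```

```bash
python3 steer.py '0 0 0 2 -0.7 15 0;0 0 0 2 -0.7 23 0;0 0 0 2 -0.7 27 0;0 0 0 2 -0.7 31 0;0 0 0 2 -0.7 35 0;0 0 0 2 -0.7 38 0;0 0 0 2 -0.7 38 0'; python3 steer.py '0 0 0 0 0 1 0;0 0 0 0 0 1 0'
```

```text
time: 2.08
tool_pos: [445.1, 205.9, 97.3]
tcp_rot: [180.0, -0.0, 90.0]
ft_force: [-1.0, -0.3, 1.5]
finger_gap: -0.3
grip_force: 0.6
time: 2.33
tool_pos: [445.3, 205.8, 96.6]
tcp_rot: [180.0, -0.0, 90.0]
ft_force: [-1.2, 0.6, 4.3]
finger_gap: 0.3
grip_force: 1.8
```

```bash
python3 steer.py '0 0 0 0 0 1 0;0 0 0 0 0 2.5 0;0 0 0 0 0 2.5 0'; python3 steer.py '0 0 0 0 0 -2 0;0 0 0 0 0 -4 0;0 0 0 0 0 -4 0;0 0 0 0 0 -4 0';python3 steer.py '0 0 0 0 0 -25 0;0 0 0 0 0 -25 0;0 0 0 0 0 -25 0'
```

```text
time: 2.7
tool_pos: [445.3, 205.8, 94.1]
tcp_rot: [180.0, -0.0, 90.0]
ft_force: [-1.0, 0.7, 5.0]
finger_gap: 0.2
grip_force: 2.7
time: 3.2
tool_pos: [445.3, 205.6, 98.1]
tcp_rot: [180.0, 0.0, 90.0]
ft_force: [-0.8, -1.1, 3.8]
finger_gap: -0.1
grip_force: 2.0
time: 3.58
tool_pos: [444.8, 205.5, 122.1]
tcp_rot: [-180.0, 0.0, 90.0]
ft_force: [-1.0, -0.1, 0.0]
finger_gap: -0.3
grip_force: 0.0
```

```bash
python3 steer.py '0 0 0 -2 0 15 0;0 0 0 -2 0 24 0;0 0 0 -2 0 28 0;0 0 0 -2 0 28 0'; python3 steer.py '0 0 0 0 0 1 0;0 0 0 0 0 1 0';python3 steer.py '0 0 0 0 0 1 0;0 0 0 0 0 1 0'
```

```text
time: 4.08
tool_pos: [444.7, 203.4, 94.3]
tcp_rot: [-179.9, 0.0, 90.0]
ft_force: [-1.5, -1.5, 4.7]
finger_gap: 0.2
grip_force: 2.2
time: 4.32
tool_pos: [445.0, 203.5, 93.9]
tcp_rot: [-180.0, 0.0, 90.0]
ft_force: [-2.0, -2.0, 6.8]
finger_gap: -0.1
grip_force: 3.3
time: 4.58
tool_pos: [445.3, 203.6, 93.4]
tcp_rot: [180.0, 0.0, 90.0]
ft_force: [-3.2, -3.0, 9.6]
finger_gap: -0.1
grip_force: 4.5
```

```bash
python3 steer.py '0 0 0 0 0 -2 0;0 0 0 0 0 -4 0;0 0 0 0 0 -4 0';python3 steer.py '0 0 0 0 0 -2 0;0 0 0 0 0 -3 0;0 0 0 0 0 -3 0';python3 steer.py '0 0 0 0 0 -25 0;0 0 0 0 0 -25 0;0 0 0 0 0 -25 0'; python3 -c "
from h import *
snap('scene','s1.png');go(437,-48,128,90)"
```

```text
time: 4.95
tool_pos: [445.0, 203.7, 96.8]
tcp_rot: [-180.0, 0.0, 90.0]
ft_force: [-1.1, -0.7, 2.8]
finger_gap: -0.2
grip_force: 1.7
time: 5.32
tool_pos: [445.1, 203.8, 99.9]
tcp_rot: [-180.0, -0.0, 90.0]
ft_force: [-1.7, -1.1, 1.4]
finger_gap: -0.1
grip_force: 0.9
time: 5.7
tool_pos: [444.9, 203.7, 124.3]
tcp_rot: [-180.0, 0.0, 90.0]
ft_force: [-0.3, -0.1, 0.6]
finger_gap: 0.5
grip_force: 0.0
rot [-0.06  0.02  0.03] shift [-251.6   -7.8   -3.9] len 251.7 rows 4.0
```

```bash
python3 steer.py '0 0 0 -60 -2 -4 0;0 0 0 -120 -4 -4 0;0 0 0 -180 -6 -4 0;0 0 0 -235 -7 -4 0;0 0 0 -251.3 -7.8 -4 0;0 0 0 -251.3 -7.8 -4 0;0 0 0 -251.3 -7.8 5 0;0 0 0 -251.3 -7.8 12 0'; python3 steer.py '0 0 0 0 0 5 0;0 0 0 0 0 10 0;0 0 0 0 0 14 0;0 0 0 0 0 17 0;0 0 0 0 0 18.5 0;0 0 0 0 0 18.5 0;0 0 0 0 0 18.5 0'
```

```text
time: 6.75
tool_pos: [437.2, -46.2, 111.8]
tcp_rot: [-179.9, -0.0, 90.1]
ft_force: [0.6, -0.7, -0.0]
finger_gap: 0.2
grip_force: 0.0
time: 7.62
tool_pos: [437.8, -47.7, 95.1]
tcp_rot: [180.0, 0.0, 90.0]
ft_force: [-1.8, -0.3, 4.9]
finger_gap: 0.7
grip_force: 2.8
```

```bash
python3 steer.py '0 0 0 0 0 1.3 0;0 0 0 0 0 1.3 0;0 0 0 0 0 1.3 0'; python3 steer.py '0 0 0 0 0 -1.5 0;0 0 0 0 0 -3 0;0 0 0 0 0 -3 0';python3 steer.py '0 0 0 0 0 -2 0;0 0 0 0 0 -3 0;0 0 0 0 0 -3 0';python3 steer.py '0 0 0 0 0 -15 0;0 0 0 0 0 -25 0;0 0 0 0 0 -25 0'; python3 -c "
from h import *
go(422,-146.3,127,90)"
```

```text
time: 8.0
tool_pos: [438.8, -47.9, 95.1]
tcp_rot: [179.8, 0.0, 90.0]
ft_force: [-3.9, 0.2, 13.3]
finger_gap: 0.2
grip_force: 7.1
time: 8.38
tool_pos: [437.4, -47.6, 96.0]
tcp_rot: [-180.0, -0.0, 90.0]
ft_force: [0.9, -0.4, 0.1]
finger_gap: 0.4
grip_force: 0.0
time: 8.75
tool_pos: [437.6, -47.6, 99.2]
tcp_rot: [180.0, 0.0, 90.0]
ft_force: [-0.1, -0.1, -0.5]
finger_gap: 0.4
grip_force: 0.0
time: 9.12
tool_pos: [438.7, -47.8, 125.8]
tcp_rot: [179.8, 0.0, 90.0]
ft_force: [-0.2, 0.4, -1.2]
finger_gap: 0.1
grip_force: 0.0
rot [0.17 0.04 0.03] shift [-98.4 -16.7  -1.1] len 99.9 rows 1.6
```

```bash
python3 steer.py '0 0 0 -50 -8 -1 0;0 0 0 -98.4 -16.2 0 0;0 0 0 -98.4 -16.2 0 0;0 0 0 -98.4 -16.2 10 0;0 0 0 -98.4 -16.2 15 0;0 0 0 -98.4 -16.2 20 0;0 0 0 -98.4 -16.2 25 0;0 0 0 -98.4 -16.2 29 0'; python3 steer.py '0 0 0 0 0 2 0;0 0 0 0 0 2.7 0;0 0 0 0 0 2.7 0'; python3 steer.py '0 0 0 0 0 -1.5 0;0 0 0 0 0 -3 0;0 0 0 0 0 -3 0';python3 steer.py '0 0 0 0 0 -2 0;0 0 0 0 0 -3 0;0 0 0 0 0 -3 0'
```

```text
time: 10.12
tool_pos: [421.5, -145.5, 94.9]
tcp_rot: [180.0, -0.0, 90.1]
ft_force: [-1.6, 1.5, 5.7]
finger_gap: 0.0
grip_force: 3.0
time: 10.5
tool_pos: [422.0, -145.9, 93.3]
tcp_rot: [179.9, 0.0, 90.0]
ft_force: [-3.0, 3.2, 9.6]
finger_gap: -0.3
grip_force: 4.9
time: 10.88
tool_pos: [421.7, -146.0, 95.6]
tcp_rot: [180.0, 0.0, 90.0]
ft_force: [-0.7, 0.8, 4.5]
finger_gap: -0.0
grip_force: 2.3
time: 11.25
tool_pos: [421.4, -146.1, 98.5]
tcp_rot: [180.0, 0.0, 90.0]
ft_force: [0.3, 0.1, 1.5]
finger_gap: -0.2
grip_force: 1.3
```

```bash
python3 steer.py '0 0 0 0 0 -15 0;0 0 0 0 0 -28 0;0 0 0 0 0 -28 0'; python3 -c "
from h import *
go(444.9,-265.4,126,90)"
```

```text
time: 11.62
tool_pos: [422.5, -146.6, 128.4]
tcp_rot: [179.8, 0.1, 90.0]
ft_force: [-0.6, -0.0, 0.1]
finger_gap: 0.0
grip_force: 0.0
rot [0.17 0.09 0.03] shift [-118.8   22.3    2.6] len 120.9 rows 1.9
```

```bash
python3 steer.py '0 0 0 -60 11 1 0;0 0 0 -118.8 22.8 2 0;0 0 0 -118.8 22.8 2 0;0 0 0 -118.8 22.8 12 0;0 0 0 -118.8 22.8 17 0;0 0 0 -118.8 22.8 22 0;0 0 0 -118.8 22.8 27 0;0 0 0 -118.8 22.8 31.3 0'; python3 steer.py '0 0 0 0 0 2 0;0 0 0 0 0 2.7 0;0 0 0 0 0 2.7 0'; python3 steer.py '0 0 0 0 0 -1.5 0;0 0 0 0 0 -3 0;0 0 0 0 0 -3 0';python3 steer.py '0 0 0 0 0 -2 0;0 0 0 0 0 -3 0;0 0 0 0 0 -3 0'; python3 steer.py '0 0 0 0 0 -20 0;0 0 0 0 0 -50 0;0 0 0 0 0 -50 0'; python3 - <<'E'
from h import *
s=snap('top','t2.png');q=snap('scene','s2.png')
for c in[(183,239),(260,239),(291,241),(327,233)]: fit(s,c)
a=np.asarray(s['pixels']);b=np.asarray(q['pixels'])
u=lambda i,f:cv2.resize(i,None,fx=f,fy=f,interpolation=cv2.INTER_CUBIC)
A=u(a[170:255,130:345],3.7);B=u(b[165:290,155:310],2.2)
w=np.zeros((595,800,3),np.uint8);w[:A.shape[0],:A.shape[1]]=A[:,:800];w[318:318+B.shape[0],:B.shape[1]]=B
w=w.copy();b0=cv2.imread('pics/scene0.png');C=u(b0[165:290,155:310],2.2);w[318:318+C.shape[0],400:400+C.shape[1]]=C
cv2.imwrite('pics/crop2.png',w)
E
```

```text
time: 12.62
tool_pos: [444.3, -264.4, 94.8]
tcp_rot: [180.0, 0.0, 90.1]
ft_force: [-0.7, 1.8, 17.9]
finger_gap: 0.0
grip_force: 10.4
time: 13.0
tool_pos: [445.6, -265.4, 95.2]
tcp_rot: [179.8, 0.1, 90.0]
ft_force: [-5.0, 4.8, 18.8]
finger_gap: -0.0
grip_force: 9.4
time: 13.38
tool_pos: [444.2, -264.8, 95.3]
tcp_rot: [-180.0, 0.0, 90.0]
ft_force: [-0.3, 0.2, 0.4]
finger_gap: 0.1
grip_force: 0.0
time: 13.75
tool_pos: [444.3, -264.8, 98.5]
tcp_rot: [180.0, 0.0, 90.0]
ft_force: [0.9, 0.4, -0.9]
finger_gap: 0.1
grip_force: 0.0
time: 14.12
tool_pos: [445.8, -266.0, 151.2]
tcp_rot: [179.8, 0.2, 90.0]
ft_force: [-0.6, -0.3, 0.2]
finger_gap: -0.1
grip_force: 0.0
(183, 239) [446.5 203.5] size [46.6 53.1] yaw 13.2
(260, 239) [437.4 -47.7] size [54.  46.4] yaw -13.0
(291, 241) [ 422.9 -146.7] size [52.5 44. ] yaw -6.3Traceback (most recent call last):
  File "<stdin>", line 3, in <module>
  File "h.py", line 19, in fit
    k=np.vstack([q for q in cs if cv2.contourArea(q)>60])
    return _nx.concatenate(arrs, 0, dtype=dtype, casting=casting)
           ~~~~~~~~~~~~~~~^^^^^^^^^^^^^^^^^^^^^^^^^^^^^^^^^^^^^^^
ValueError: need at least one array to concatenate
```

```bash
python3 steer.py '0 0 -1.5 0.6 -0.5 0 85;0 0 -1.5 0.6 -0.5 0 85;0 0 -1.5 0.6 -0.5 20 85;0 0 -1.5 0.6 -0.5 50 85;0 0 -1.5 0.6 -0.5 85 85;0 0 -1.5 0.6 -0.5 100 85;0 0 -1.5 0.6 -0.5 101 85' 40; python3 steer.py '0 0 0 0 0 0 45;0 0 0 0 0 0 45;0 0 0 0 0 0 40;0 0 0 0 0 0 40;0 0 0 0 0 0 40;0 0 0 0 0 0 40'
```

```text
time: 15.1
tool_pos: [442.8, -263.5, 46.3]
tcp_rot: [-179.9, -0.1, 91.5]
ft_force: [0.2, 0.9, 0.1]
finger_gap: 85.2
grip_force: 0.0
time: 15.85
tool_pos: [444.6, -265.0, 49.0]
tcp_rot: [179.9, 0.1, 91.5]
ft_force: [-2.1, 0.4, 7.4]
finger_gap: 49.4
grip_force: 43.4
```

```bash
python3 steer.py '0 0 0 0 0 -10 40;0 0 0 0 0 -50 40;0 0 0 0 0 -110 40;0 0 0 0 0 -140 40;0 0 0 0 0 -140 40'; python3 - <<'E'
from h import *
s=snap('top','t2.png');q=snap('scene','s2.png')
for c in[(183,239),(260,239),(291,241)]: fit(s,c)
th=np.radians(11.1);o=np.array([589.4,203.5,0])
R=np.array([[np.cos(th),-np.sin(th),0],[np.sin(th),np.cos(th),0],[0,0,1]])
W=lambda x,y,z:R@np.array([x,y,z])+o
segs=[[(-45,0,97),(-45,124,97),(45,124,97),(45,0,97),(-45,0,97)],[(-38,0,61),(-38,-195,61),(38,-195,61),(38,0,61)],[(-38,-195,45),(-38,-270,45),(38,-270,45),(38,-195,45)],[(-12,0,61),(-12,-195,61)],[(12,0,61),(12,-195,61)],
 [(22*np.cos(t),78+22*np.sin(t),137) for t in np.linspace(0,6.3,30)],[(0,78,137),(-18,78,137)]]
def view(s,x0,y0,x1,y1,f):
    im=cv2.resize(np.asarray(s['pixels'])[y0:y1,x0:x1],None,fx=f,fy=f,interpolation=cv2.INTER_CUBIC);raw=im.copy()
    for g in segs:
        P=np.array([proj(s,W(*p)) for p in g]);P=((P-[x0,y0]+.5)*f-.5)
        cv2.polylines(im,[np.int32(P*16)],False,(0,0,255),1,cv2.LINE_AA,4)
    return im,raw
A,_=view(s,138,160,270,220,6);B,C=view(q,160,125,285,205,3.1)
w=np.zeros((600,800,3),np.uint8);w[:360,:792]=A[:360,:792];w[360:360+240,:387]=B[:240];w[360:600,400:787]=C[:240]
cv2.imwrite('pics/crop2.png',w)
E
```

```text
time: 16.48
tool_pos: [445.3, -265.2, 190.7]
tcp_rot: [179.7, 0.2, 91.5]
ft_force: [1.7, -0.3, -4.5]
finger_gap: 49.7
grip_force: 43.6
(183, 239) [446.1 203.7] size [46.3 52.8] yaw 13.2
(260, 239) [437.6 -47.8] size [53.7 46.4] yaw -13.9
(291, 241) [ 422.7 -146.4] size [52.4 44.1] yaw -7.1Traceback (most recent call last):
  File "<stdin>", line 16, in <module>
ValueError: could not broadcast input array from shape (240,388,3) into shape (240,387,3)
```

```bash
cat >> h.py <<'E'
def rail(o=(589.4,203.5),deg=11.1):
    th=np.radians(deg);R=np.array([[np.cos(th),-np.sin(th),0],[np.sin(th),np.cos(th),0],[0,0,1]])
    return lambda x,y,z:R@np.array([x,y,z],float)+np.array([*o,0])
def overlay(name,o,deg,fn):
    W=rail(o,deg);s=r.snapshot('top');q=r.snapshot('scene')
    segs=[[(-45,0,97),(-45,124,97),(45,124,97),(45,0,97),(-45,0,97)],[(-38,0,61),(-38,-195,61),(38,-195,61),(38,0,61)],[(-38,-195,45),(-38,-270,45),(38,-270,45),(38,-195,45)],[(-12,0,61),(-12,-195,61)],[(12,0,61),(12,-195,61)],
     [(22*np.cos(t),78+22*np.sin(t),137) for t in np.linspace(0,6.3,30)]]
    def view(s,x0,y0,x1,y1,f):
        im=cv2.resize(np.asarray(s['pixels'])[y0:y1,x0:x1],None,fx=f,fy=f,interpolation=cv2.INTER_CUBIC);raw=im.copy()
        for g in segs:
            P=np.array([proj(s,W(*p)) for p in g]);P=((P-[x0,y0]+.5)*f-.5)
            cv2.polylines(im,[np.int32(P*16)],False,(0,0,255),1,cv2.LINE_AA,4)
        return im,raw
    A,_=view(s,138,160,270,220,6);B,C=view(q,160,125,285,205,3.1)
    w=np.zeros((600,800,3),np.uint8);w[:360,:792]=A[:360,:792];w[360:600,:387]=B[:240,:387];w[360:600,400:787]=C[:240,:387]
    cv2.imwrite('pics/'+fn,w)
E
python3 -c "
from h import *
overlay('',(589.4,203.5),11.1,'ov1.png')"
```

```text
(no output)
```

View pics/ov1.png

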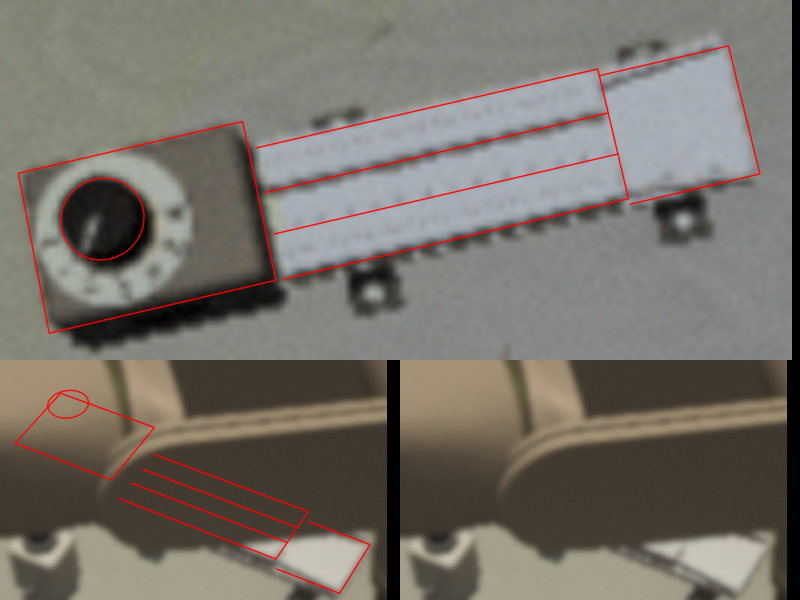

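```bash
python3 -c "
from h import *
x,y,_=rail()(0,-238,0);print(x,y);go(x,y,130,101.1)"
```

```text
635.220228033166 -30.047654030154348
rot [-0.19 -0.17 -9.57] shift [227.8 199.2  54.6] len 307.5 rows 4.9
```

```bash
python3 steer.py '0 0 -1 30 26 0 40;0 0 -3 75 66 0 40;0 0 -5 118 103 10 40;0 0 -7 162 141 20 40;0 0 -9.6 205 179 40 40;0 0 -9.6 227.8 199.2 54.6 40;0 0 -9.6 227.8 199.2 54.6 40;0 0 -9.6 227.8 199.2 54.6 40'; python3 -c "
from h import *
x,y,_=rail()(0,-238,0);go(x,y,99,101.1)
overlay('',(589.4,203.5),11.1,'ov2.png')"
```

```text
time: 17.68
tool_pos: [635.5, -31.3, 130.9]
tcp_rot: [-179.8, -0.0, 101.1]
ft_force: [0.4, -0.5, -3.9]
finger_gap: 49.6
grip_force: 44.3
rot [-0.19 -0.03  0.04] shift [ 1.3  0.1 31.9] len 31.9 rows 0.5
```

View pics/ov2.png

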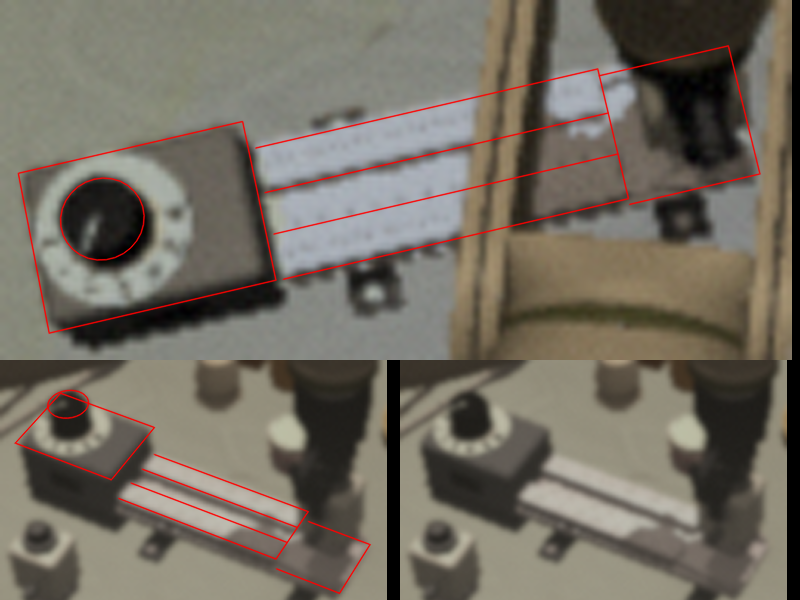

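```bash
python3 steer.py '0 0 0 1.3 0 15 40;0 0 0 1.3 0 28 40;0 0 0 1.3 0 33 40;0 0 0 1.3 0 33 40'; python3 steer.py '0 0 0 0 0 2 40;0 0 0 0 0 2.5 40;0 0 0 0 0 2.5 40'
```

```text
time: 18.27
tool_pos: [635.8, -29.9, 98.8]
tcp_rot: [-179.9, -0.0, 101.1]
ft_force: [-0.1, -0.9, -4.0]
finger_gap: 49.5
grip_force: 44.3
time: 18.65
tool_pos: [636.7, -29.8, 97.6]
tcp_rot: [180.0, 0.0, 101.1]
ft_force: [0.6, 0.0, -3.6]
finger_gap: 49.9
grip_force: 44.3
```

```bash
python3 steer.py '0 0 0 0 -1 1 40;0 0 0 0 -1.2 1.5 40;0 0 0 0 -1.2 1.5 40'; python3 steer.py '0 0 0 0 0 1 40;0 0 0 0 0 1.5 40;0 0 0 0 0 1.5 40'; python3 -c "
from h import *
W=rail();s=r.sense();print(s['ft_force'],(W(0,0,0)-s['tool_pos']));go(*W(0,-238,95),101.1)"
```

```text
time: 19.02
tool_pos: [635.2, -30.0, 95.7]
tcp_rot: [-180.0, -0.0, 101.1]
ft_force: [-0.4, -0.3, -3.9]
finger_gap: 49.3
grip_force: 44.3
time: 19.4
tool_pos: [635.3, -30.1, 94.3]
tcp_rot: [-180.0, 0.0, 101.1]
ft_force: [-0.8, 1.1, -3.9]
finger_gap: 49.3
grip_force: 44.3
[-0.82507929  1.09948902 -3.85430188] [-45.92468878 233.59827119 -94.26786982]
rot [-0.    0.    0.03] shift [ 0.1 -0.1 -0.7] len 0.7 rows 0.0
```

```bash
python3 steer.py '0 0 0 0 0 0.8 40;0 0 0 0 0 0.8 40'; python3 steer.py '0 0 0 0 0 0.8 40;0 0 0 0 0 0.8 40'
```

```text
time: 19.65
tool_pos: [635.4, -30.1, 94.1]
tcp_rot: [180.0, 0.0, 101.1]
ft_force: [-3.7, 0.5, 2.8]
finger_gap: 49.5
grip_force: 45.0
time: 19.9
tool_pos: [635.5, -30.2, 94.1]
tcp_rot: [180.0, 0.0, 101.1]
ft_force: [-7.6, 0.3, 9.0]
finger_gap: 49.8
grip_force: 45.7
```

```bash
python3 steer.py '0 0 0 0 0 -1.4 40;0 0 0 0 0 -1.4 40;0 0 0 5 0 -1.4 40;0 0 0 10 0 -1.4 40;0 0 0 15 0 -1.4 40;0 0 0 20 0 -1.4 40;0 0 0 25 0 -1.4 40;0 0 0 30 0 -1.4 40'; python3 -c "
from h import *
print(np.round(r.sense()['wrist_torque'],2));go(*rail()(0,-208,94.3),101.1)"
```

```text
time: 20.9
tool_pos: [629.4, -0.3, 94.1]
tcp_rot: [-180.0, 0.0, 101.1]
ft_force: [-0.1, -6.0, 3.8]
finger_gap: 49.4
grip_force: 45.4
[-1.2  -0.12  0.  ]
rot [-0.    0.01  0.04] shift [-0.3 -0.1 -0.2] len 0.3 rows 0.0
```

```bash
python3 steer.py '0 0 0 5 0 -0.5 40;0 0 0 12 0 -0.5 40;0 0 0 20 0 -0.5 40;0 0 0 30 0 -0.5 40;0 0 0 40 0 -0.5 40;0 0 0 50 0 -0.5 40;0 0 0 60 0 -0.5 40;0 0 0 60 0 -0.5 40'; python3 -c "
from h import *
print(np.round(r.sense()['wrist_torque'],2));go(*rail()(0,-29,94.3),101.1)"
```

```text
time: 21.9
tool_pos: [617.7, 59.2, 94.5]
tcp_rot: [-180.0, -0.0, 101.2]
ft_force: [-0.5, 0.1, -3.2]
finger_gap: 49.5
grip_force: 44.3
[ 0.05 -0.02 -0.01]
rot [-0.01 -0.01  0.1 ] shift [118.1   0.2   0.3] len 118.1 rows 1.9
```

```bash
python3 steer.py '0 0 0 10 0 0 40;0 0 0 25 0 0 40;0 0 0 42 0 0 40;0 0 0 60 0 0 40;0 0 0 78 0 0 40;0 0 0 95 0 0 40;0 0 0 108 0 0 40;0 0 0 111 0 0 40'; python3 steer.py '0 0 0 2 0 0 40;0 0 0 4 0 0 40;0 0 0 5 0 0 40;0 0 0 5 0 0 40'
```

```text
time: 22.9
tool_pos: [596.3, 168.2, 94.6]
tcp_rot: [180.0, 0.0, 101.2]
ft_force: [-0.4, -0.6, -4.2]
finger_gap: 49.0
grip_force: 44.3
time: 23.4
tool_pos: [595.6, 171.8, 94.6]
tcp_rot: [180.0, 0.0, 101.1]
ft_force: [0.4, -0.7, -3.7]
finger_gap: 49.2
grip_force: 44.3
```

```bash
for i in 1 2 3; do python3 steer.py '0 0 0 1.2 0 0 40;0 0 0 1.2 0 0 40' | grep -E 'tool_pos|force'; done
```

```text
tool_pos: [595.4, 173.2, 94.6]
ft_force: [-0.3, -0.4, -4.2]
grip_force: 44.3
tool_pos: [595.1, 174.5, 94.6]
ft_force: [1.1, 0.3, -3.7]
grip_force: 44.3
tool_pos: [594.9, 175.7, 94.7]
ft_force: [-0.5, -0.1, -4.1]
grip_force: 44.3
```

```bash
python3 steer.py '0 0 0 1 0 0 40;0 0 0 1.5 0 0 40;0 0 0 1.5 0 0 40' | grep -E 'tool_pos|ft_force'; python3 steer.py '0 0 0 1 0 0 40;0 0 0 1 0 0 40' | grep -E 'tool_pos|ft_force';python3 steer.py '0 0 0 1 0 0 40;0 0 0 1 0 0 40' | grep -E 'tool_pos|ft_force'
```

```text
tool_pos: [594.6, 177.1, 94.6]
ft_force: [0.7, 0.2, -4.2]
tool_pos: [594.4, 178.1, 94.6]
ft_force: [1.4, -0.3, -4.4]
tool_pos: [594.2, 178.9, 94.6]
ft_force: [1.7, -1.9, -4.4]
```

```bash
python3 steer.py '0 0 0 0.8 0 0 40;0 0 0 0.8 0 0 40' | grep -E 'tool_pos|ft_force'; python3 steer.py '0 0 0 0.8 0 0 40;0 0 0 0.8 0 0 40' | grep -E 'tool_pos|ft_force'
```

```text
tool_pos: [594.2, 179.0, 94.7]
ft_force: [2.3, -3.7, -3.1]
tool_pos: [594.2, 179.0, 94.7]
ft_force: [0.8, -8.4, -2.0]
```

```bash
python3 steer.py '0 0 0 0 0 0.6 40;0 0 0 0 0 0.6 40;0 0 0 0 0 0.6 60;0 0 0 0 0 0.6 85;0 0 0 0 0 0.6 85;0 0 0 0 0 0.6 85'; python3 steer.py '0 0 0 0 0 -40 85;0 0 0 0 0 -100 85;0 0 0 0 0 -110 85;0 0 0 0 0 -110 85';  python3 -c "
from h import *
go(437.5,-47.7,170,90-13.2)"
```

```text
time: 26.28
tool_pos: [593.9, 180.8, 94.1]
tcp_rot: [180.0, -0.0, 101.1]
ft_force: [0.3, -0.3, 0.3]
finger_gap: 85.0
grip_force: 0.0
time: 26.78
tool_pos: [594.5, 180.8, 205.1]
tcp_rot: [179.9, -0.0, 101.1]
ft_force: [-0.0, 0.1, -0.6]
finger_gap: 85.3
grip_force: 0.0
rot [ 0.13 -0.03 24.34] shift [-193.9 -198.3   34.6] len 279.5 rows 4.5
```

```bash
python3 steer.py '0 0 5 -30 -30 0 85;0 0 10 -70 -72 0 85;0 0 15 -100 -102 0 85;0 0 20 -125 -128 0 85;0 0 24.3 -150 -153 0 85;0 0 24.3 -150 -153 0 85' >/dev/null; python3 - <<'E'
from h import *
s=snap('top','t3.png');q=snap('scene','s3.png')
for c in[(183,239),(260,239),(291,241)]:
    try: fit(s,c)
    except Exception as e: print(c,e)
a=np.asarray(s['pixels']);b=np.asarray(q['pixels'])
A=cv2.resize(a[155:265,130:345],None,fx=3,fy=3,interpolation=2);B=cv2.resize(b[125:290,155:310],None,fx=1.6,fy=1.6,interpolation=2)
w=np.zeros((600,800,3),np.uint8);w[:330,:645]=A;w[332:332+264,:248]=B
for i,c in enumerate([(175,185),(231,228),(253,248)]):
    C=cv2.resize(b[c[1]-28:c[1]+22,c[0]-22:c[0]+22],None,fx=4,fy=4,interpolation=2);w[390:590,255+i*180:431+i*180]=C
cv2.imwrite('pics/crop3.png',w);go(437.5,-47.7,150,90-13.2)
E
```

```text
(183, 239) [446.5 203.7] size [46.2 52.9] yaw 12.8
(260, 239) [432.2 -67. ] size [13.2 44.7] yaw -10.4
(291, 241) [ 421.2 -147. ] size [52. 44.] yaw -4.9
rot [-0.14 -0.    0.02] shift [-58.1 -21.6  52.4] len 81.2 rows 1.3
```

View pics/crop3.png

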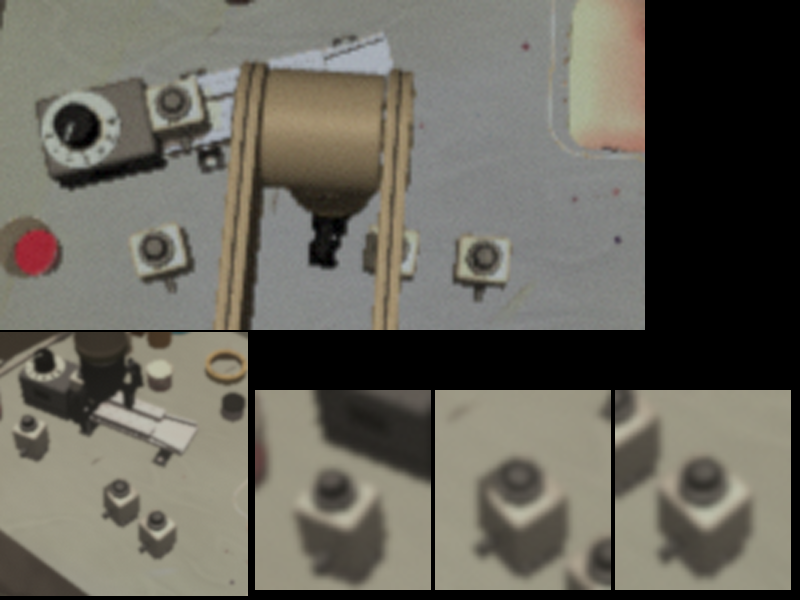

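```bash
python3 steer.py '0 0 0 -40 -15 20 85;0 0 0 -58.1 -21.6 52 85;0 0 0 -58.1 -21.6 52 85;0 0 0 -58.1 -21.6 80 85;0 0 0 -58.1 -21.6 120 85;0 0 0 -58.1 -21.6 145 85;0 0 0 -58.1 -21.6 154 85;0 0 0 -58.1 -21.6 154 85'; python3 -c "
from h import *
go(437.4,-47.7,49,76.9)"
```

```text
time: 28.62
tool_pos: [439.0, -47.2, 50.4]
tcp_rot: [-180.0, -0.0, 76.9]
ft_force: [0.6, 0.6, 0.2]
finger_gap: 84.7
grip_force: 0.0
rot [-0.01 -0.01 -0.01] shift [-0.8 -1.5  1.4] len 2.2 rows 0.0
```

```bash
python3 steer.py '0 0 0 -0.6 -1.2 1.2 85;0 0 0 -0.6 -1.2 1.2 50;0 0 0 -0.6 -1.2 1.2 40;0 0 0 -0.6 -1.2 1.2 40;0 0 0 -0.6 -1.2 1.2 40;0 0 0 -0.6 -1.2 1.2 40;0 0 0 -0.6 -1.2 1.2 40' 40;  python3 steer.py '0 0 0 0 0 -10 40;0 0 0 0 0 -50 40;0 0 0 0 0 -90 40;0 0 0 0 0 -110 40;0 0 0 0 0 -110 40'; python3 -c "
from h import *
go(*rail()(0,-235,110),101.1)"
```

```text
time: 29.5
tool_pos: [437.4, -48.2, 49.5]
tcp_rot: [180.0, -0.0, 76.8]
ft_force: [-3.5, -0.4, 6.5]
finger_gap: 49.3
grip_force: 44.0
time: 30.12
tool_pos: [438.4, -48.4, 160.8]
tcp_rot: [179.8, -0.0, 76.8]
ft_force: [-1.7, 0.9, -3.1]
finger_gap: 49.1
grip_force: 43.6
rot [  0.22   0.05 -24.27] shift [ 65.5 186.   51.5] len 203.8 rows 3.3
```

```bash
python3 steer.py '0 0 -5 15 40 0 40;0 0 -12 32 90 0 40;0 0 -18 48 137 0 40;0 0 -24.2 60 170 0 40;0 0 -24.2 65.5 185.5 20 40;0 0 -24.2 65.5 185.5 50 40;0 0 -24.2 65.5 185.5 60 40;0 0 -24.2 65.5 185.5 60 40'; python3 -c "
from h import *
go(*rail()(0,-235,95.4),101.1)"
```

```text
time: 31.12
tool_pos: [631.4, -26.5, 97.2]
tcp_rot: [-179.8, -0.1, 101.0]
ft_force: [0.5, -0.3, -3.8]
finger_gap: 49.5
grip_force: 42.2
rot [-0.17 -0.05 -0.07] shift [-1.2  3.1  1.8] len 3.8 rows 0.1
```

```bash
python3 steer.py '0 0 0 0 2 0.5 40;0 0 0 0 2 0.5 40;0 0 0 0 2 0.5 40'; python3 -c "
from h import *
go(*rail()(0,-235,95.1),101.1)"
```

```text
time: 31.5
tool_pos: [634.9, -26.3, 98.8]
tcp_rot: [180.0, 0.0, 101.0]
ft_force: [-0.0, -0.1, -3.8]
finger_gap: 49.4
grip_force: 42.3
rot [ 0.04  0.01 -0.07] shift [-0.8 -0.4  3.7] len 3.8 rows 0.1
```

```bash
python3 steer.py '0 0 0 0 -0.4 2 40;0 0 0 0 -0.4 3.7 40;0 0 0 2 -0.4 3.7 40;0 0 0 7 -0.4 3.7 40;0 0 0 13 -0.4 3.7 40;0 0 0 19 -0.4 3.7 40;0 0 0 25 -0.4 3.7 40;0 0 0 31 -0.4 3.7 40'; python3 steer.py '0 0 0 10 0 0 40;0 0 0 22 0 0 40;0 0 0 35 0 0 40;0 0 0 50 0 0 40;0 0 0 65 0 0 40;0 0 0 80 0 0 40;0 0 0 88 0 0 40;0 0 0 88 0 0 40'; python3 -c "
from h import *
go(605.4,122.1,95.1,101.1)"
```

```text
time: 32.5
tool_pos: [628.2, 4.7, 94.6]
tcp_rot: [-180.0, -0.0, 101.0]
ft_force: [-0.3, -0.4, -3.0]
finger_gap: 49.2
grip_force: 42.3
time: 33.5
tool_pos: [611.4, 91.2, 94.6]
tcp_rot: [180.0, 0.0, 101.1]
ft_force: [-0.1, 0.1, -3.5]
finger_gap: 49.5
grip_force: 42.4
rot [ 0.    0.   -0.01] shift [31.5  0.1 -0.5] len 31.5 rows 0.5
```

```bash
python3 steer.py '0 0 0 10 0 0 40;0 0 0 20 0 0 40;0 0 0 25 0 0 40;0 0 0 27 0 0 40;0 0 0 29 0 0 40;0 0 0 29 0 0 40';python3 steer.py '0 0 0 1 0 0 40;0 0 0 1.5 0 0 40;0 0 0 1.5 0 0 40' | grep -E 'tool_pos|ft_force'; python3 steer.py '0 0 0 1 0 0 40;0 0 0 1 0 0 40' | grep -E 'tool_pos|ft_force';python3 steer.py '0 0 0 1 0 0 40;0 0 0 1 0 0 40' | grep -E 'tool_pos|ft_force'
```

```text
time: 34.25
tool_pos: [606.0, 118.9, 94.6]
tcp_rot: [180.0, 0.0, 101.0]
ft_force: [-0.9, 0.5, -3.3]
finger_gap: 49.7
grip_force: 42.4
tool_pos: [605.6, 120.4, 94.6]
ft_force: [-0.5, 0.5, -3.8]
tool_pos: [605.5, 121.1, 94.7]
ft_force: [0.5, -3.5, -3.3]
tool_pos: [605.5, 121.2, 94.7]
ft_force: [0.1, -7.1, -3.1]
```

```bash
python3 steer.py '0 0 0 1 0 0 40;0 0 0 1.5 0 0 40;0 0 0 1.5 0 0 40' | grep -E 'tool_pos|ft_force'; python3 steer.py '0 0 0 -0.5 0 0.6 40;0 0 0 -0.5 0 0.6 40;0 0 0 -0.5 0 0.6 60;0 0 0 -0.5 0 0.6 85;0 0 0 -0.5 0 0.6 85;0 0 0 -0.5 0 0.6 85'; python3 steer.py '0 0 0 0 0 -40 85;0 0 0 0 0 -100 85;0 0 0 -40 0 -110 85;0 0 0 -80 0 -110 85;0 0 0 -100 0 -110 85;0 0 0 -100 0 -110 85';  python3 - <<'E'
from h import *
s=snap('top','t4.png');q=snap('scene','s4.png')
for c in[(183,239),(291,241)]:
    try: fit(s,c)
    except Exception as e: print(c,e)
go(422.7,-146.6,180,90-6.9)
E
```

```text
tool_pos: [605.4, 121.2, 94.8]
ft_force: [0.7, -12.4, -1.3]
time: 36.25
tool_pos: [605.1, 123.7, 94.1]
tcp_rot: [180.0, -0.0, 101.1]
ft_force: [-0.6, 0.7, 0.0]
finger_gap: 84.7
grip_force: 0.0
time: 37.0
tool_pos: [624.1, 24.3, 203.5]
tcp_rot: [-180.0, -0.0, 100.9]
ft_force: [0.6, 0.1, -0.8]
finger_gap: 85.2
grip_force: 0.0
(183, 239) [446.6 204. ] size [46.9 53.6] yaw 13.0
(291, 241) [ 422.2 -147.5] size [52.8 44.7] yaw -8.2
rot [-0.05 -0.04 17.93] shift [-131.  -230.5   23.5] len 266.2 rows 4.3
```

```bash
python3 steer.py '0 0 4 -25 -45 0 85;0 0 9 -55 -95 0 85;0 0 13 -80 -140 0 85;0 0 18 -108 -190 0 85;0 0 18 -131 -230.3 23 85;0 0 18 -131 -230.3 60 85;0 0 18 -131 -230.3 85 85;0 0 18 -131 -230.3 85 85'; python3 -c "
from h import *
go(422.5,-146.8,49,83)"
```

```text
time: 38.1
tool_pos: [421.7, -145.6, 116.9]
tcp_rot: [-179.8, -0.1, 83.1]
ft_force: [-0.1, 0.4, 0.1]
finger_gap: 85.0
grip_force: 0.0
rot [-0.24 -0.1   0.1 ] shift [-1.2  1.2 67.9] len 67.9 rows 1.1
```

```bash
python3 steer.py '0 0 0 -0.5 0 20 85;0 0 0 -0.5 0 45 85;0 0 0 -0.5 0 66 85;0 0 0 -0.5 0 66 85;0 0 0 -0.5 0 66 85' | grep tool_pos; python3 steer.py '0 0 0 0 0 0 50;0 0 0 0 0 0 40;0 0 0 0 0 0 40;0 0 0 0 0 0 40;0 0 0 0 0 0 40;0 0 0 0 0 0 40' 40;  python3 steer.py '0 0 0 0 0 -10 40;0 0 0 0 0 -50 40;0 0 0 0 0 -100 40;0 0 0 0 0 -150 40;0 0 0 0 0 -150 40'; python3 -c "
from h import *
go(590,-330,160,90)"
```

```text
tool_pos: [424.3, -148.0, 54.6]
time: 39.48
tool_pos: [423.4, -148.2, 54.0]
tcp_rot: [180.0, 0.0, 83.0]
ft_force: [-3.1, 1.4, 7.0]
finger_gap: 49.5
grip_force: 41.3
time: 40.1
tool_pos: [425.7, -149.1, 208.4]
tcp_rot: [179.5, 0.2, 83.0]
ft_force: [0.8, -0.5, -3.3]
finger_gap: 49.5
grip_force: 43.3
rot [ 0.48  0.2  -6.97] shift [-159.5  184.6   50.5] len 249.1 rows 4.0
```

```bash
python3 - <<'E'
from h import *
q=cv2.imread('pics/t4.png');t=cv2.imread('pics/top0.png')
s=r.snapshot('top')
print(ray(s,368,176,98),[ray(s,*c,8)[:2].round(0) for c in[(320,154),(405,157),(404,208),(320,205)]])
w=np.zeros((600,800,3),np.uint8)
w[:330,:480]=cv2.resize(t[130:220,305:436],(480,330),interpolation=2)
a=cv2.imread('pics/s4.png');w[335:595,:390]=cv2.resize(a[180:310,290:450],(390,260),interpolation=2)
w[335:595,400:795]=cv2.resize(a[125:230,155:315],(395,260),interpolation=2)
cv2.imwrite('pics/crop4.png',w)
E
```

```text
[ 620.75872589 -408.05298342   98.        ] [array([ 727., -269.]), array([ 704., -564.]), array([ 525., -542.]), array([ 547., -257.])]
```

View pics/crop4.png

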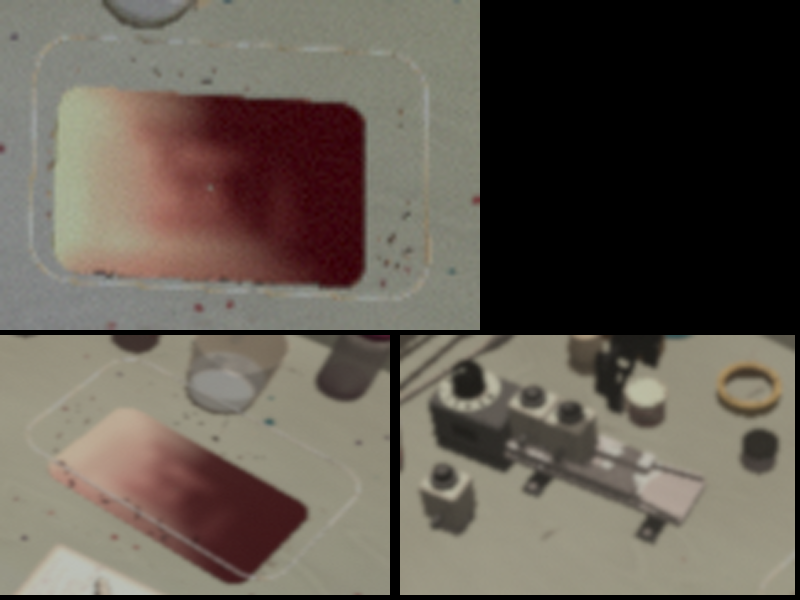

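```bash
python3 steer.py '0 0 0 -40 35 0 40;0 0 0 -85 75 0 40;0 0 0 -130 112 0 40;0 0 0 -150 145 0 40;0 0 0 -165 180 0 40;0 0 0 -170 205 0 40;0 0 0 -170 219 0 40;0 0 0 -170 219 0 40'; python3 -c "
from h import *
go(627,-345,70,85.5)"
```

```text
time: 41.15
tool_pos: [619.4, -342.4, 199.6]
tcp_rot: [-179.8, -0.1, 83.1]
ft_force: [-0.2, 0.0, -3.6]
finger_gap: 49.5
grip_force: 43.1
rot [-0.23 -0.13 -2.44] shift [ -1.9   8.4 129.6] len 129.9 rows 2.1
```

```bash
python3 steer.py '0 0 -2.4 -1.9 5 20 40;0 0 -2.4 -1.9 7 60 40;0 0 -2.4 -1.9 7 100 40;0 0 -2.4 -1.9 7 122 40;0 0 -2.4 -1.9 7 129 40;0 0 -2.4 -1.9 7 129 40;0 0 -2.4 -1.9 7 129 40' ; python3 steer.py '0 0 0 0 0 2 40;0 0 0 0 0 4 40;0 0 0 0 0 5 40;0 0 0 0 0 5 40'; python3 steer.py '0 0 0 0 0 2 40;0 0 0 0 0 2 40;0 0 0 0 0 2 40'
```

```text
time: 42.02
tool_pos: [627.9, -346.8, 76.5]
tcp_rot: [179.8, 0.1, 85.4]
ft_force: [-0.7, -0.8, -1.9]
finger_gap: 49.2
grip_force: 43.0
time: 42.52
tool_pos: [626.5, -345.8, 68.7]
tcp_rot: [-180.0, -0.0, 85.4]
ft_force: [-0.2, -0.2, -3.5]
finger_gap: 49.1
grip_force: 43.0
time: 42.9
tool_pos: [626.7, -345.9, 67.0]
tcp_rot: [-180.0, 0.0, 85.4]
ft_force: [0.5, 0.2, -3.4]
finger_gap: 49.6
grip_force: 43.0
```

```bash
python3 steer.py '0 0 0 0 0 2 40;0 0 0 0 0 3 40;0 0 0 0 0 3 40' | grep -E 'tool_pos|ft_f'; python3 steer.py '0 0 0 0 0 1 40;0 0 0 0 0 1 40' | grep -E 'tool_pos|ft_f'; python3 steer.py '0 0 0 0 0 1 40;0 0 0 0 0 1 40'| grep -E 'tool_pos|ft_f'
```

```text
tool_pos: [626.5, -345.9, 63.7]
ft_force: [0.1, -1.0, -3.2]
tool_pos: [626.6, -345.9, 62.9]
ft_force: [-0.4, 0.6, -3.4]
tool_pos: [626.6, -345.9, 61.9]
ft_force: [0.1, -0.0, -2.9]
```

```bash
python3 steer.py '0 0 0 0 0 1 40;0 0 0 0 0 1 40'| grep -E 'tool_pos|ft_f';python3 steer.py '0 0 0 0 0 0.6 40;0 0 0 0 0 0.6 40;0 0 0 0 0 0.6 60;0 0 0 0 0 0.6 85;0 0 0 0 0 0.6 85;0 0 0 0 0 0.6 85';python3 steer.py '0 0 0 0 0 -30 85;0 0 0 0 0 -80 85;0 0 0 0 0 -135 85;0 0 0 30 -30 -145 85;0 0 0 75 -70 -145 85;0 0 0 110 -105 -145 85;0 0 0 110 -105 -145 85'; python3 - <<'E'
from h import *
s=snap('top','t5.png');q=snap('scene','s5.png')
fit(s,(183,239))
print(proj(s,(627,-346,89)));fit(s,proj(s,(627,-346,89)),89)
go(446.5,203.8,150,103)
E
```

```text
tool_pos: [626.6, -345.9, 60.9]
ft_force: [0.5, 1.1, -4.0]
time: 44.78
tool_pos: [626.8, -346.0, 60.7]
tcp_rot: [180.0, 0.0, 85.4]
ft_force: [0.3, 0.4, -0.5]
finger_gap: 85.0
grip_force: 0.0
time: 45.65
tool_pos: [528.3, -225.0, 204.4]
tcp_rot: [-179.9, -0.1, 85.5]
ft_force: [-0.3, -0.5, -0.5]
finger_gap: 85.2
grip_force: 0.0
(183, 239) [446.1 203.7] size [46.5 52.7] yaw 13.6
(np.float64(348.3836210210156), np.float64(175.5368941304178))Traceback (most recent call last):
  File "<stdin>", line 4, in <module>
  File "h.py", line 19, in fit
    k=np.vstack([q for q in cs if cv2.contourArea(q)>60])
    return _nx.concatenate(arrs, 0, dtype=dtype, casting=casting)
           ~~~~~~~~~~~~~~~^^^^^^^^^^^^^^^^^^^^^^^^^^^^^^^^^^^^^^^
ValueError: need at least one array to concatenate
```

```bash
python3 -c "
from h import *
go(446.4,203.7,150,103.2)"
```

```text
rot [  0.06   0.06 -17.73] shift [ 423.6 -118.5   55.5] len 443.4 rows 7.1
```

```bash
python3 steer.py '0 0 0 35 -10 0 85;0 0 -2 94 -27 0 85;0 0 -5 153 -43 0 85;0 0 -8 212 -60 0 85;0 0 -11 271 -76 0 85;0 0 -14 330 -93 20 85;0 0 -17.7 389 -109 40 85;0 0 -17.7 423.6 -118.5 55 85'; python3 steer.py '0 0 0 0 0 0 85;0 0 0 0 0 0 85'; python3 -c "
from h import *
go(446.4,203.7,49,103.2)"
```

```text
time: 46.75
tool_pos: [447.2, 206.1, 150.6]
tcp_rot: [179.9, -0.0, 103.2]
ft_force: [0.8, -0.2, -0.3]
finger_gap: 84.9
grip_force: 0.0
time: 47.0
tool_pos: [447.6, 203.6, 151.0]
tcp_rot: [180.0, 0.0, 103.1]
ft_force: [-0.5, 0.0, 0.3]
finger_gap: 85.1
grip_force: 0.0
rot [ 0.05  0.02 -0.07] shift [  0.5  -1.3 102. ] len 102.0 rows 1.6
```

```bash
python3 steer.py '0 0 0 0.5 -1.2 20 85;0 0 0 0.5 -1.2 60 85;0 0 0 0.5 -1.2 90 85;0 0 0 0.5 -1.2 100 85;0 0 0 0.5 -1.2 100 85;0 0 0 0.5 -1.2 100 85' | grep tool_pos; python3 steer.py '0 0 0 0 0 0 50;0 0 0 0 0 0 40;0 0 0 0 0 0 40;0 0 0 0 0 0 40;0 0 0 0 0 0 40;0 0 0 0 0 0 40' 40;  python3 steer.py '0 0 0 0 0 -10 40;0 0 0 0 0 -50 40;0 0 0 0 0 -100 40;0 0 0 0 0 -150 40;0 0 0 0 0 -155 40;0 0 0 0 0 -155 40'; python3 -c "
from h import *
go(470,-200,207,85.5);go(619,-455,207,85.5)"
```

```text
tool_pos: [446.6, 204.1, 52.1]
time: 48.5
tool_pos: [445.3, 204.2, 51.3]
tcp_rot: [180.0, -0.0, 103.1]
ft_force: [-2.5, -1.6, 5.8]
finger_gap: 49.4
grip_force: 41.5
time: 49.25
tool_pos: [444.8, 204.0, 205.1]
tcp_rot: [-180.0, -0.0, 103.1]
ft_force: [-0.2, 0.7, -4.6]
finger_gap: 49.0
grip_force: 43.5
rot [-0.    0.   17.64] shift [-399.1  -67.3   -1.9] len 404.7 rows 6.5
rot [-0.    0.   17.64] shift [-681.3   19.8   -1.9] len 681.6 rows 10.9
```

```bash
python3 steer.py '0 0 2 -40 -6 0 40;0 0 5 -100 -16 0 40;0 0 8 -160 -26 0 40;0 0 11 -220 -37 0 40;0 0 14 -280 -47 0 40;0 0 16 -340 -57 0 40;0 0 17.6 -395 -66 0 40;0 0 17.6 -399 -67 0 40' |grep tool; python3 -c "
from h import *
go(619,-455,207,85.5)"
```

```text
tool_pos: [468.6, -202.7, 202.4]
rot [-0.26 -0.05 -0.24] shift [-239.   170.7   -5.6] len 293.8 rows 4.7
```

```bash
python3 steer.py '0 0 0 -40 29 0 40;0 0 0 -90 64 0 40;0 0 0 -140 100 0 40;0 0 0 -190 136 0 40;0 0 0 -230 164 0 40;0 0 0 -239 170 0 40;0 0 0 -239 170 0 40;0 0 0 -239 170 0 40' |grep tool; python3 -c "
from h import *
go(619,-455,66,85.5)"
```

```text
tool_pos: [621.1, -449.7, 204.0]
rot [-0.11 -0.1   0.09] shift [ -5.6  -1.4 138. ] len 138.1 rows 2.2
```

```bash
python3 steer.py '0 0 0 -3 -1 20 40;0 0 0 -5 -1.4 60 40;0 0 0 -5 -1.4 100 40;0 0 0 -5 -1.4 128 40;0 0 0 -5 -1.4 138 40;0 0 0 -5 -1.4 141 40;0 0 0 -5 -1.4 141 40;0 0 0 -5 -1.4 141 40' |grep -E 'tool|ft_'; python3 steer.py '0 0 0 0 0 1 40;0 0 0 0 0 2 40;0 0 0 0 0 2 40'|grep -E 'tool|ft_';python3 steer.py '0 0 0 0 0 1 40;0 0 0 0 0 1 40'|grep -E 'tool|ft_'
```

```text
tool_pos: [620.5, -456.9, 66.5]
ft_force: [1.2, -0.4, -3.4]
tool_pos: [619.5, -456.1, 62.2]
ft_force: [-0.0, -0.1, -3.5]
tool_pos: [619.5, -456.1, 61.2]
ft_force: [0.4, 0.0, -3.9]
```

```bash
python3 steer.py '0 0 0 0 0 1 40;0 0 0 0 0 2 40;0 0 0 0 0 2 40'|grep -E 'tool|ft_';python3 steer.py '0 0 0 0 0 1 40;0 0 0 0 0 1 40'|grep -E 'tool|ft_';python3 steer.py '0 0 0 0 0 1 40;0 0 0 0 0 1 40'|grep -E 'tool|ft_'
```

```text
tool_pos: [619.4, -456.1, 59.2]
ft_force: [-0.2, 0.5, -4.4]
tool_pos: [619.5, -456.2, 58.3]
ft_force: [0.5, 0.7, -3.8]
tool_pos: [619.5, -456.1, 57.2]
ft_force: [-0.3, 1.0, -3.1]
```

```bash
python3 steer.py '0 0 0 0 0 0.8 40;0 0 0 0 0 0.8 40'|grep -E 'tool|ft_';python3 steer.py '0 0 0 0 0 0 60;0 0 0 0 0 0 85;0 0 0 0 0 0 85;0 0 0 0 0 0 85'|grep -E 'tool|ft_';python3 steer.py '0 0 0 0 0 -30 85;0 0 0 0 0 -80 85;0 0 0 0 0 -135 85;0 0 0 40 -20 -155 85;0 0 0 90 -40 -155 85;0 0 0 145 -65 -155 85;0 0 0 200 -90 -155 85;0 0 0 250 -115 -155 85'|grep tool; python3 -c "
from h import *
go(500,100,210,100)"
```

```text
tool_pos: [619.5, -456.2, 56.5]
ft_force: [-0.1, -0.6, -4.2]
tool_pos: [619.7, -456.3, 56.9]
ft_force: [0.3, 0.1, -0.1]
tool_pos: [523.6, -196.1, 211.8]
rot [ 5.000e-02  1.000e-02 -1.446e+01] shift [293.4 -46.6   1.8] len 297.1 rows 4.8
```

```bash
python3 steer.py '0 0 -3 40 -6 0 85;0 0 -6 100 -16 0 85;0 0 -9 160 -26 0 85;0 0 -12 220 -35 0 85;0 0 -14.4 280 -45 0 85;0 0 -14.4 293 -46.6 0 85;0 0 -14.4 293 -46.6 0 85'|grep tool; python3 - <<'E'
from h import *
s=snap('top','t6.png');q=snap('scene','s6.png');t=np.asarray(s['pixels']);a=np.asarray(q['pixels'])
w=np.zeros((600,800,3),np.uint8)
w[:260,:390]=cv2.resize(t[133:220,305:435],(390,260),interpolation=2)
w[:260,400:790]=cv2.resize(a[170:310,290:450],(390,260),interpolation=2)
w[270:600,:440]=cv2.resize(t[178:216,138:189],(440,330),interpolation=2)
w[270:600,450:800]=cv2.resize(a[125:195,160:234],(350,330),interpolation=2)
cv2.imwrite('pics/crop5.png',w)
E
```

```text
tool_pos: [500.7, 98.2, 211.8]
```

View pics/crop5.png

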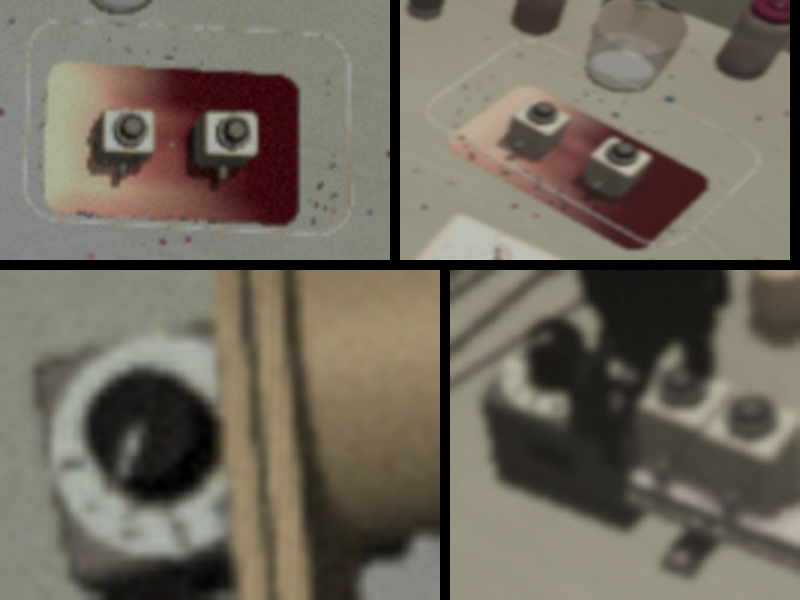

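```bash
python3 - <<'E'
from h import *
s=r.snapshot('top')
g=np.mean([cv2.cvtColor(cv2.imread(f'pics/{n}.png'),cv2.COLOR_BGR2GRAY).astype(float) for n in('top0','t2','t4','t6')],0)
print(g[187:207,146:166].round(0).astype(int))
W=rail((588.6,207.4));print([np.round(proj(s,W(0,78,z)),2) for z in(100,137)],W(0,78,0))
print(ray(s,155.55,196.7,120))
E
```

```text
[[114  99 100 116 144 164 168 166 168 169 168 170 171 170 171 168 165 150
  130 116]
 [ 90 103 128 149 166 167 162 149 148 149 156 160 168 171 171 173 168 158
  154 138]
 [104 132 163 168 161 145 125  84  77  86 107 121 144 160 170 171 167 159
  160 155]
 [126 156 169 161 129  78  44  32  35  35  36  44  74 120 156 166 167 161
  162 161]
 [155 168 160 126  62  34  25  25  28  27  24  27  29  63 114 145 164 160
  162 162]
 [166 164 131  63  31  24  23  27  26  28  26  27  27  26  45  94 145 156
  162 162]
 [169 150  82  34  24  24  25  27  26  30  27  26  30  28  19  41  97 148
  158 159]
 [166 138  55  26  27  25  28  28  28  28  27  26  29  26  13  15  63 129
  153 151]
 [159 116  38  23  26  27  32  44  43  31  29  29  29  25  16   8  28  87
  146 140]
 [160 113  36  23  26  32  50  79  64  31  28  27  30  26  13   9  18  78
  149 153]
 [162 127  44  26  26  35  76 114  58  31  27  29  30  24  12   5  16  76
  149 159]
 [165 145  66  28  26  44  89 118  48  28  27  30  28  24  11   4  16  76
  149 157]
 [144 136 104  41  28  52  89  77  35  30  30  30  26   5   5   6  21  78
  148 151]
 [113 124 141  76  34  62  98  51  32  25  28  26  11   5   6  10  40  96
  142 132]
 [162 166 158 122  58  66  82  38  27  21  16  10   6   7   9  34  85 135
  149 139]
 [171 170 170 149  90  72  42  18   9  12   6   4   5   5  24  71 135 157
  162 160]
 [169 168 169 161 126 106  63  34  14  12   8   8  18  40  72 117 157 156
  151 162]
 [165 166 156 162 164 156 117  75  47  44  44  46  72 108 138 160 152 125
  128 158]
 [152 160 143 156 168 166 147 114 111 112 107 100 133 162 167 166 141 111
  124 154]
 [120 152 166 168 170 165 149 144 163 164 156 136 146 159 169 168 161 136
  139 142]]
[array([155.7, 198.5]), array([153.32, 196.29])] [573.58328661 283.94082779   0.        ]
[575.45477535 280.36650124 120.        ]
```

```bash
python3 -c "
from h import *
s=r.snapshot('top');print(ray(s,153.7,195.6,137));go(574,283.5,180,75)"
```

```text
[575.76469733 282.75778854 137.        ]
rot [-0.000e+00  2.000e-02  2.481e+01] shift [172.1 103.8  31.5] len 203.5 rows 3.3
```

```bash
python3 steer.py '0 0 6 45 27 0 60;0 0 12 95 57 0 60;0 0 18 140 85 0 60;0 0 24.8 172 104.5 10 60;0 0 24.8 172 104.5 30 60;0 0 24.8 172 104.5 30 60;0 0 24.8 172 104.5 30 60' | grep -E 'tool|gap'; python3 -c "
from h import *
go(574.6,283.3,105,75)"
```

```text
tool_pos: [574.2, 283.6, 181.8]
finger_gap: 59.9
rot [-0.01  0.02  0.07] shift [-0.2  0.5 76.8] len 76.8 rows 1.2
```

```bash
python3 steer.py '0 0 0 0 0 25 60;0 0 0 0 0 50 60;0 0 0 0 0 65 60;0 0 0 0 0 74 60;0 0 0 0 0 76 60;0 0 0 0 0 76 60' | grep -E 'tool|ft_'; python3 steer.py '0 0 0 0 0 0 45;0 0 0 0 0 0 38;0 0 0 0 0 0 38;0 0 0 0 0 0 38;0 0 0 0 0 0 38' 30
```

```text
tool_pos: [574.5, 285.3, 106.4]
ft_force: [0.7, 0.2, 0.6]
time: 58.82
tool_pos: [576.4, 285.2, 107.5]
tcp_rot: [179.7, -0.1, 75.1]
ft_force: [6.8, -1.1, -0.4]
finger_gap: 42.9
grip_force: 32.8
```

```bash
python3 steer.py '0 0 0 0 1.5 0 38;0 0 0 0 2 0 38;0 0 0 0 2 0 38' | grep -E 'tool|ft_'; python3 steer.py '0 0 -8 0 0 0 38;0 0 -16 0 0 0 38;0 0 -24 0 0 0 38;0 0 -32 0 0 0 38;0 0 -40 0 0 0 38;0 0 -48 0 0 0 38;0 0 -56 0 0 0 38;0 0 -61 0 0 0 38'; python3 steer.py '0 0 0 0 0 0 38;0 0 0 0 0 0 38'; python3 -c "
from h import *
print(r.sense()['wrist_torque'])"
```

```text
tool_pos: [576.6, 285.2, 107.5]
ft_force: [-1.5, -0.2, 8.8]
time: 60.2
tool_pos: [573.0, 284.1, 107.3]
tcp_rot: [-179.7, -0.2, 136.4]
ft_force: [-21.8, -9.4, 21.7]
finger_gap: 42.8
grip_force: 35.3
time: 60.45
tool_pos: [573.0, 284.1, 107.3]
tcp_rot: [-179.7, -0.2, 136.2]
ft_force: [-21.2, -7.9, 21.9]
finger_gap: 42.7
grip_force: 35.3
[-1.39840626  3.51664553 -0.01530122]
```

```bash
python3 steer.py '0 0 0 0 0 0 50;0 0 0 0 0 0 62;0 0 0 0 0 0 62;0 0 0 0 0 0 62' | grep -E 'tool|gap|ft_'; python3 steer.py '0 0 0 0 0 -25 62;0 0 0 0 0 -60 62;0 0 0 0 0 -100 62;0 0 0 -40 -40 -105 62;0 0 10 -80 -80 -105 62;0 0 20 -110 -130 -105 62;0 0 20 -120 -160 -105 62;0 0 20 -120 -160 -105 62' | grep tool; python3 - <<'E'
from h import *
s=snap('top','t7.png');q=snap('scene','s7.png');t=np.asarray(s['pixels']);a=np.asarray(q['pixels'])
w=np.zeros((600,800,3),np.uint8)
w[:300,:400]=cv2.resize(t[178:216,138:189],(400,300),interpolation=2)
w[:300,405:800]=cv2.resize(t[150:260,130:275],(395,300),interpolation=2)
w[305:600,:400]=cv2.resize(a[125:205,160:268],(400,295),interpolation=2)
w[305:600,405:800]=cv2.resize(a,(395,295),interpolation=3)
cv2.imwrite('pics/crop6.png',w)
E
```

```text
tool_pos: [575.9, 284.7, 105.4]
ft_force: [0.0, -0.1, -0.3]
finger_gap: 62.0
tool_pos: [551.2, 84.2, 210.7]
```

View pics/crop6.png

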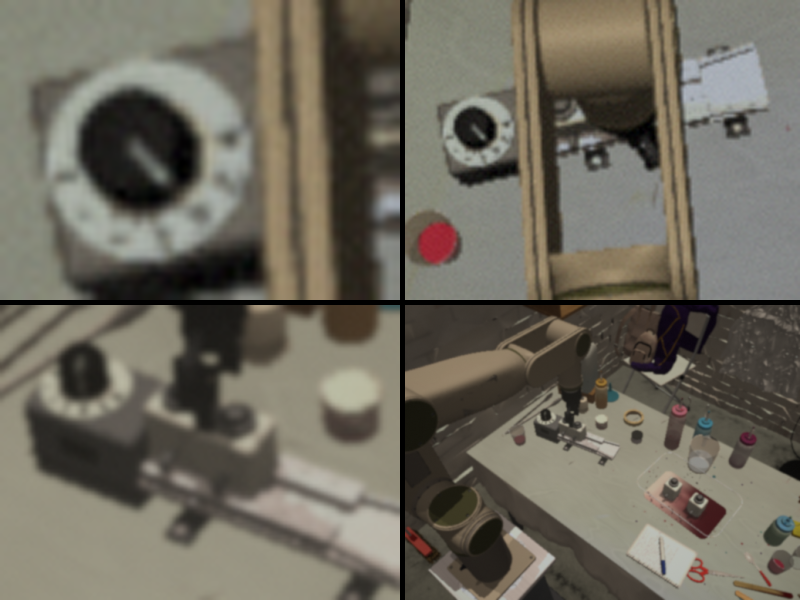

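```bash
python3 steer.py '0 0 0 0 -40 -30 62;0 0 0 -40 -90 -40 62;0 0 0 -80 -130 -40 62;0 0 0 -120 -170 -40 62;0 0 0 -160 -200 -40 62;0 0 0 -200 -220 -40 62;0 0 0 -220 -220 -40 62;0 0 0 -220 -220 -40 62' | grep -E "tool"; python3 - <<'E'
from h import *
s=snap('top','t8.png');q=snap('scene','s8.png');t=np.asarray(s['pixels']);a=np.asarray(q['pixels'])
w=np.zeros((600,800,3),np.uint8)
w[:300,:400]=cv2.resize(t[165:222,138:214],(400,300),interpolation=2)
w[:300,405:800]=cv2.resize(t,(395,300),interpolation=3)
w[305:600,:400]=cv2.resize(a[125:205,160:268],(400,295),interpolation=2)
w[305:600,405:800]=cv2.resize(a,(395,295),interpolation=3)
cv2.imwrite('pics/crop7.png',w)
E
```

```text
tool_pos: [451.8, -208.5, 250.4]
```

View pics/crop7.png

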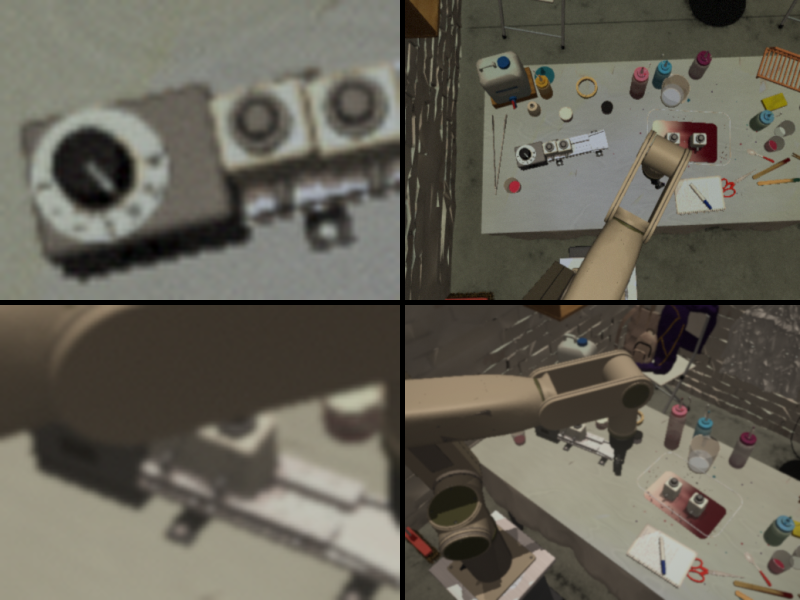

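```bash
python3 -c "
from h import *
print(r.hand_in())"
```

```text
the job is handed in; nothing more can be done
None
```

I handed the job in at about 62 s: of four dosers found, the two sound ones stand in a closed row against the drive head with plungers down, the two worn ones stand upright in the basin, the dose collar reads 4 in the last picture, and the pots and cup were left alone.

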